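Shim the bite stand and hold it shut

TASK

Swing the bite stand's hinged arm up by its cross bar until it stands upright (90 degrees) and let it stay there a moment; then stack white spacers from the mat flat and centred on the stand's little round table, just enough to close the gap, so that the lowered arm's pin lands on the stack instead of the arm reaching its stop, and not one spacer more. Finish while holding: with the fingers still on the cross bar, keep the arm pressed down on the stack firmly but not hard (about 10 N) and do not let go; leave the scanner, the carton and the blue case alone.

Things in the scene. Friction and masses are not known exactly. Their poses are not given: they have to be found in the camera images.
- table_axis (a point): Point at desk height on the vertical axis of the bite stand's small round steel table (38 mm across). Fixed grey stand, base plate 90 x 225 x 14 mm, with a jaw model between table and hinge. The table's flat top is 51 to 65 mm above the desk, set anew each time and not reported: see or feel it. z up; y points level from the table to the hinge posts; x along the hinge axis.
- hinge (a point): Centre of the hinge axis of the upper arm, 155 mm from table_axis along the stand's y and 115 mm above the desk; the axis runs along the stand's x. The two hinge posts are 126 mm tall.
- upper_arm (a joint): Angle (rad) of the hinged upper arm, an aluminium bar 16 mm wide, 12 mm high. 0: level, on its built-in stop, reaching from the hinge over the table to the stand's -y; grows as the arm is raised; 1.57: upright; 1.9: far stop. Stiff hinge: the arm stays where it is left; moving it takes 1 to 5 N at the handle.
- handle_grip (a point): Grip point on the handle, a steel cross bar 12 mm thick, 120 mm long at the free end of the upper arm, 190 mm from the hinge axis and parallel to it. The point is on the bar's centre line, 37 mm from the arm's middle on the stand's -x side; fingers have room around it and can pinch it from above at every arm angle. Its frame turns with the arm.
- pin_foot (a point): Lowest point of a steel pin, 10 mm thick with a round foot, fixed square in the upper arm 155 mm from the hinge axis; the foot is 45 mm below the arm's centre line. With the arm on its stop (joint 0) the foot is on the table's axis 70 mm above the desk, 5 to 19 mm above the table top; each mm that the foot stands higher adds 0.0065 rad to the joint.
- mat: Fixed black rubber mat, 270 x 85 x 3 mm, on which the four spacers lie in a row along its x; origin at the centre of its underside.
- spacer1_c (a point): Centre of a loose white plastic spacer plate, 40 (its x) x 28 (its y) x 10 mm thick (z), about 25 g, lying flat on the mat at the start, top 13 mm above the desk; the four spacers are alike and the row spacing is about 66 mm. Its y is free for fingers on both sides.
- spacer2_c (a point): Centre of a loose white plastic spacer plate, 40 (its x) x 28 (its y) x 10 mm thick (z), about 25 g, lying flat on the mat at the start, top 13 mm above the desk; the four spacers are alike and the row spacing is about 66 mm. Its y is free for fingers on both sides.
- spacer3_c (a point): Centre of a loose white plastic spacer plate, 40 (its x) x 28 (its y) x 10 mm thick (z), about 25 g, lying flat on the mat at the start, top 13 mm above the desk; the four spacers are alike and the row spacing is about 66 mm. Its y is free for fingers on both sides.
- spacer4_c (a point): Centre of a loose white plastic spacer plate, 40 (its x) x 28 (its y) x 10 mm thick (z), about 25 g, lying flat on the mat at the start, top 13 mm above the desk; the four spacers are alike and the row spacing is about 66 mm. Its y is free for fingers on both sides.
- scanner: Bystander to leave alone: white hand-held mouth scanner, about 200 mm long, lying on the desk; origin under its centre, at its foot.
- carton: Bystander to leave alone: open cardboard box, 100 x 130 x 70 mm; origin under its centre, at its foot.
- case: Bystander to leave alone: open dark blue case with a jaw cast in it, 100 x 100 x 40 mm; origin under its centre, at its foot.
Not all that is in view belongs to the job. Leave any red or yellow look-alike of the part that bears spacer2_c alone.

How it is judged:
On the way:
1. the upper arm stands upright (90 degrees, within 10) (value of joint upper_arm between 1.4 and 1.75 rad), for 0.3 s.
At the end, for the whole second after the job is handed in: Pin presses with 3 to 45 N on a spacer that is flat (0.1 rad), within 13 mm of the table axis and not touched by the fingers; fingers push on the handle with over 1.5 N; arm at most 0.079 rad above its stop (one spacer plus 2 mm at the pin), so no spacer is superfluous (value of joint upper_arm below 0.079 rad and contact force between the fingers and upper_arm above 1.5 N and ((contact force between upper_arm and spacer1 between 3 and 45 N and horizontal distance between spacer1_c and table_axis below 0.013 m and angle between spacer1_c's own z axis and vertical below 0.1 rad and contact force between the fingers and spacer1 below 0.1 N) or (contact force between upper_arm and spacer2 between 3 and 45 N and horizontal distance between spacer2_c and table_axis below 0.013 m and angle between spacer2_c's own z axis and vertical below 0.1 rad and contact force between the fingers and spacer2 below 0.1 N) or (contact force between upper_arm and spacer3 between 3 and 45 N and horizontal distance between spacer3_c and table_axis below 0.013 m and angle between spacer3_c's own z axis and vertical below 0.1 rad and contact force between the fingers and spacer3 below 0.1 N) or (contact force between upper_arm and spacer4 between 3 and 45 N and horizontal distance between spacer4_c and table_axis below 0.013 m and angle between spacer4_c's own z axis and vertical below 0.1 rad and contact force between the fingers and spacer4 below 0.1 N))); the arm keeps its last pose, push and grip.
It fails at once if a bystander is moved by more than 30 mm (distance of any of scanner, carton, case from where it was at the start of the episode above 0.03 m).
It fails at once if the pin is driven on a spacer with a heavy push (over 80 N) (contact force between upper_arm and spacer1 above 80 N or contact force between upper_arm and spacer2 above 80 N or contact force between upper_arm and spacer3 above 80 N or contact force between upper_arm and spacer4 above 80 N).
It also fails if it takes over 72 s, if anything falls off the work surface, if the arm or the gripper's body presses on something with over 40 N, if the wrist force passes 120 N, or if a joint passes its speed limit or range.

ROBOT

A 6-joint arm with a two-finger parallel gripper is mounted at the origin on the work surface. World frame = base frame: x ahead of the robot, y to its left, z up, the work surface at z = 0. Lengths are in m, angles in rad, forces in N, time in s.
With the tool pointing down it reaches from about 0.25 to 0.725 m from the base axis. Payload 4 kg.
Tool frame: the origin (TCP) lies on the centre line of the jaws, within the pads' length; the fingertips stand 14 mm ahead of it and the grasp point (between the pads) lies 5 mm behind it; z points along the fingers, x is the direction in which the jaws open and shut, and the axes are right-handed (so a half turn about z gives the same grasp; the last joint's range is limited). The gripper opens to 85 mm and grips with 20 to 120 N. Pads are 22 mm wide; open, the fingers measure 114 mm over their backs; the gripper's body (76 mm by 85 mm) begins 54 mm behind the grasp point. The pads swing forward as they close: fully open they stand 13 mm farther back than shut.
Start: joints at [-1.243, 0.241, 0.005, 1.335, 0, 1.571], TCP at [0.161, -0.473, 0.245] pointing down, gripper open.
Joint ranges: [-2.72, 2.72], [-1.05, 1.87], [-1.09, 1.28], [-1.99, 2.15], [-1.42, 1.44], [-3.14, 3.14]. Speed limits (rad/s): [2.79, 2.79, 3.14, 3.14, 3.14, 3.14].

INTERFACE

Orientations are given as a unit quaternion [x, y, z, w].
In Python, from workcell import get_obs, optics, ticket gives the robot as it stands.
- The arm moves only by the shell command python3 -m inch 'ROWS'. ROWS is JSON, a list that holds one entry, the list of rows, each a list of 5 numbers: the finger opening in cm, from 0 to 8.54, then the shift along the tool's x, y, z in cm, then the turn about the tool's z in degrees. In form: [[[fingers, dx, dy, dz, roll], ...]]. A call has exactly 5 rows; each row is the pose to reach, as a shift and turn from the pose measured when the call began, along the tool's axes at that moment; what a row does not reach only later rows make up. A row lasts 1/8 s, in which the tool goes at most 62.5 mm and 10.7 degrees, less where a joint would pass 70% of its speed; a pose out of reach is approached as far as the arm can. A call with a gripper value outside its range is refused whole. The fingers move at their own pace and stop on an object; the grip force is fixed at half the most. Time passes only in rows, so rows that repeat a pose let the fingers close, or fill a call up. It gives the time, the measured TCP pose, the force and the opening at its end, in the units of the state.
- get_obs(): the state, without advancing time (a new reading comes with each control period).
- optics.camera(name): name is "scene" or "side" or "wrist"; returns (picture, depth): 480x640x3 uint8, red, green, blue; 480x640 float32, m along the optical axis (not along the pixel's ray), 0 where there is no reading.
- optics.camera_info(name): a dict with "vfov" (degrees; the focal length in pixels is half the picture's height over the tangent of half this angle, whatever the lens; pixels are square), "cx", "cy" (the principal point, pixels), "R" (3x3) and "t" (3): a world point X has camera coordinates R X + t. Camera axes: x right, y down, z forward; pixel columns grow to the right and rows downward; lengths in m; the calibration is good to about 2 mm. The wrist camera is an equidistant fisheye: a pixel r from the principal point sees the ray r / f radians off the axis. A picture is of the moment at which its call begins: read the wrist's pose just before it. camera_info takes no time and is no camera call; for the wrist camera it gives the pose at the moment of the call.
- ticket.job_done(): hands the job in, once; it reports no verdict.
The state is a dict: "clock": time; "joint_pos": joint angles; "joint_vel": joint speeds; "tau": joint torques, N m; "eef_pos": TCP position; "tool_rot": TCP orientation; "ft_force": force on the tool from outside, world axes, zero at the start; "ft_torque": the same for the moment, N m; "grip_width": finger opening in m.
Only numpy, scipy, OpenCV 4.12 (cv2) and the standard library are available. Lean on these libraries where they do the work, as an engineer would, in place of code of your own. Each camera call takes 0.05 s, during which the arm holds its last target.

## Working session

There is one attempt and no reset: what is moved stays moved. The work goes in short steps, Python scripts to look and compute and a shell command to move; the robot and the scene stay as the last step left them, time stands still between calls to the robot, and variables do not carry over. Pictures are saved under pics/ and viewed, and the job is handed in when it is done.

```bash
ls; mkdir -p pics; python3 - <<'E'
from workcell import get_obs, optics
import cv2,numpy as np
print(get_obs())
for n in ["scene","side","wrist"]:
    i=optics.camera_info(n);p,d=optics.camera(n)
    cv2.imwrite(f"pics/{n}0.png",p[:,:,::-1]);np.savez(f"/tmp/{n}0.npz",p=p,d=d,**i)
    print(n,i)
E
```

```text
pics
{'clock': 0.0, 'joint_pos': array([-1.24301862e+00,  2.41432849e-01,  3.71638175e-03,  1.33516923e+00,
       -4.79751351e-07,  1.57078253e+00]), 'joint_vel': array([ 8.42219256e-05, -9.98950256e-04, -4.33596536e-04, -1.28395830e-03,
        1.93255082e-04,  5.51906462e-04]), 'tau': array([ 4.64809982e-04, -3.72321188e+01,  2.52405560e+01,  1.68497855e-02,
        6.37923540e-05,  5.31661371e-06]), 'eef_pos': array([ 0.16077831, -0.47281699,  0.24439999]), 'tool_rot': array([ 8.13004142e-01, -5.82256965e-01, -8.49467017e-04, -6.08093616e-04]), 'ft_force': array([-0.44579532, -0.37085908,  0.16541631]), 'ft_torque': array([-0.00265625, -0.03300386, -0.06340161]), 'grip_width': 0.08549392585148154}
scene {'vfov': 48.72372037883933, 'cx': 319.3532229718644, 'cy': 242.78730527321764, 'R': array([[ 0.24579907,  0.96910589,  0.02041058],
       [ 0.71223331, -0.16628423, -0.68196281],
       [-0.65750022,  0.18216292, -0.731102  ]]), 't': array([-0.16526069, -0.34836373,  1.50535915])}
side {'vfov': 46.52777875503709, 'cx': 322.30027139530677, 'cy': 241.5641837306191, 'R': array([[ 0.99821133, -0.05729497,  0.01707129],
       [-0.03157403, -0.74771635, -0.66326717],
       [ 0.05076636,  0.6615418 , -0.74818796]]), 't': array([-0.57140415,  0.10412857,  1.32735256])}
wrist {'vfov': 65.70646984690485, 'cx': 314.98301650799726, 'cy': 244.4410754536931, 'R': array([[ 0.32211803, -0.94669795, -0.00172104],
       [-0.90532003, -0.3085696 ,  0.29185688],
       [-0.27683138, -0.09245427, -0.95646045]]), 't': array([-0.49958412, -0.03838514,  0.38069393])}
```

View pics/scene0.png

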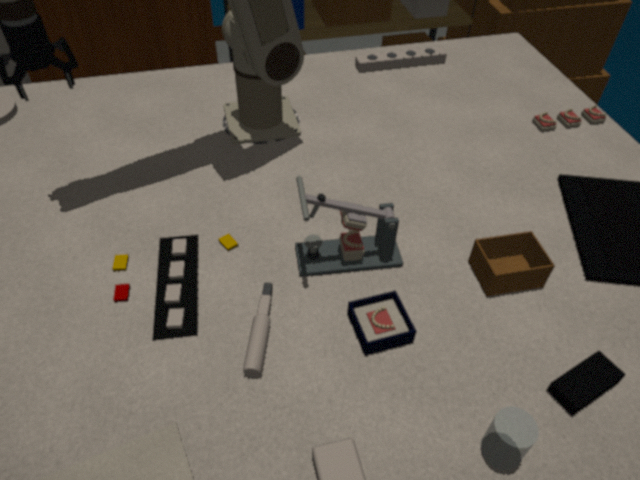

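View pics/side0.png

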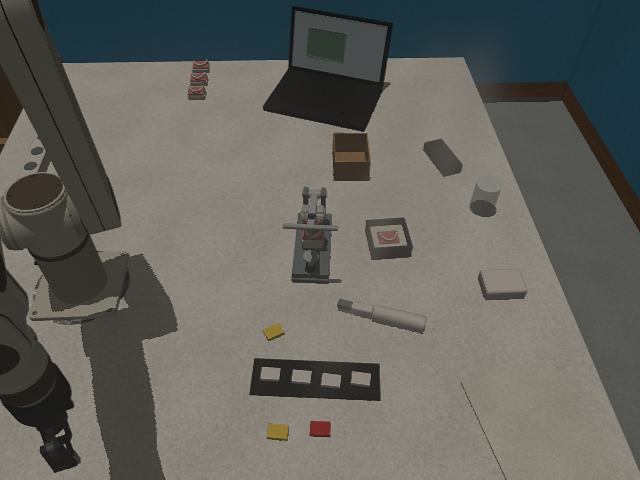

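View pics/wrist0.png

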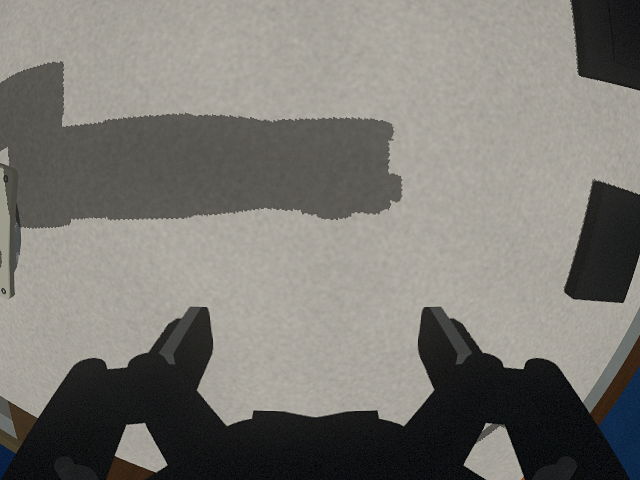

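```bash
cat > h.py <<'E'
import numpy as np,cv2
def load(n):
    z=np.load(f"/tmp/{n}.npz");return {k:z[k] for k in z.files}
def f(i): return 240/np.tan(np.radians(float(i['vfov']))/2)
def ray(i,u,v,fish=False):
    a=np.array([u-i['cx'],v-i['cy']],float)/f(i)
    if fish:
        r=np.linalg.norm(a);c=np.array([*(a/r*np.sin(r) if r>0 else a),np.cos(r)])
    else: c=np.array([*a,1.])
    R=i['R'];return -R.T@i['t'],R.T@c
def plane(i,u,v,z,fish=False):
    o,d=ray(i,u,v,fish);return o+d*(z-o[2])/d[2]
def cloud(i,fish=False):
    vv,uu=np.mgrid[0:480,0:640];x=(uu-i['cx'])/f(i);y=(vv-i['cy'])/f(i);D=i['d']
    if fish:
        r=np.hypot(x,y)+1e-9;k=np.tan(r)/r;x=x*k;y=y*k
    C=np.stack([x*D,y*D,D],-1);P=(C-i['t'])@i['R'];P[D==0]=np.nan;return P
def proj(i,X,fish=False):
    c=i['R']@np.asarray(X,float)+i['t']
    if fish:
        h=np.hypot(c[0],c[1]);t=np.arctan2(h,c[2]);q=c[:2]/h*t
    else: q=c[:2]/c[2]
    return q*f(i)+np.array([i['cx'],i['cy']])
E
python3 - <<'E'
from h import *
for n,b in [("side0",(270,170,350,300)),("side0",(240,340,390,450)),("scene0",(280,160,420,290))]:
    i=load(n);x0,y0,x1,y1=b
    k=cv2.resize(i['p'][y0:y1,x0:x1,::-1],None,fx=5 if x1-x0>100 else 4.6,fy=5 if x1-x0>100 else 4.6,interpolation=cv2.INTER_CUBIC)
    cv2.imwrite(f"pics/c_{n}_{x0}.png",k)
i=load("side0");P=cloud(i)
g=cv2.cvtColor(i['p'],cv2.COLOR_RGB2GRAY)
print("desk z",np.nanmedian(P[300:330,200:240,2]))
# spacers inside mat box
h=cv2.cvtColor(i['p'],cv2.COLOR_RGB2HSV)
m=((g>110)).astype(np.uint8);box=np.zeros_like(m);box[362:396,255:378]=1
n,l,s,c=cv2.connectedComponentsWithStats(m*box)
for k in range(1,n):
    if s[k,4]>50:
        cnt=cv2.findContours((l==k).astype(np.uint8),0,2)[0][0]
        print(s[k],c[k],plane(i,*c[k],.013),np.nanmedian(P[l==k][:,2]))
mm=((g<60)&(h[...,1]<120)).astype(np.uint8);mm[:350]=0;mm[410:]=0;mm[:,:245]=0;mm[:,390:]=0
mm=cv2.morphologyEx(mm,cv2.MORPH_CLOSE,np.ones((25,25)))
r=cv2.minAreaRect(max(cv2.findContours(mm,0,2)[0],key=cv2.contourArea));print(r,[plane(i,*q,.003) for q in cv2.boxPoints(r)])
E
```

```text
desk z 5.6912039116640455e-05
[261 367  19  13 212] [269.90566038 372.85849057] [ 0.44742433 -0.25889214  0.013     ] 0.013169869413576236
[292 370  20  13 213] [301.20657277 375.70892019] [ 0.512652   -0.26862497  0.013     ] 0.012853946756447883
[351 371  20  14 215] [360.53953488 377.83255814] [ 0.6361119  -0.27947351  0.013     ] 0.012946084156248532
[321 373  20  14 218] [330.74770642 379.40366972] [ 0.5737387  -0.28005266  0.013     ] 0.012861455377759679
((315.14337158203125, 379.2019348144531), (129.3994903564453, 37.05195236206055), 2.4895529747009277) [array([ 0.405735  , -0.30158979,  0.003     ]), array([ 0.40673323, -0.21581152,  0.003     ]), array([ 0.68389509, -0.24264014,  0.003     ]), array([ 0.66985227, -0.32690555,  0.003     ])]
```

View pics/c_side0_270.png

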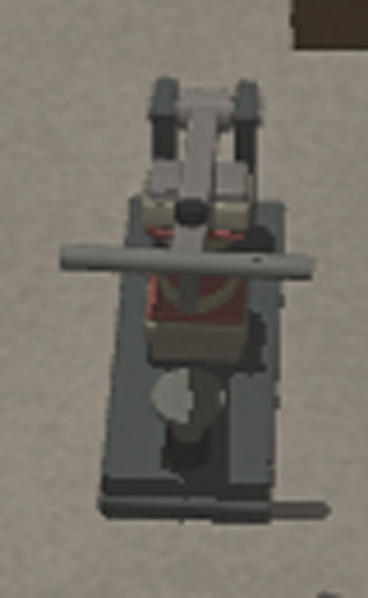

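View pics/c_side0_240.png

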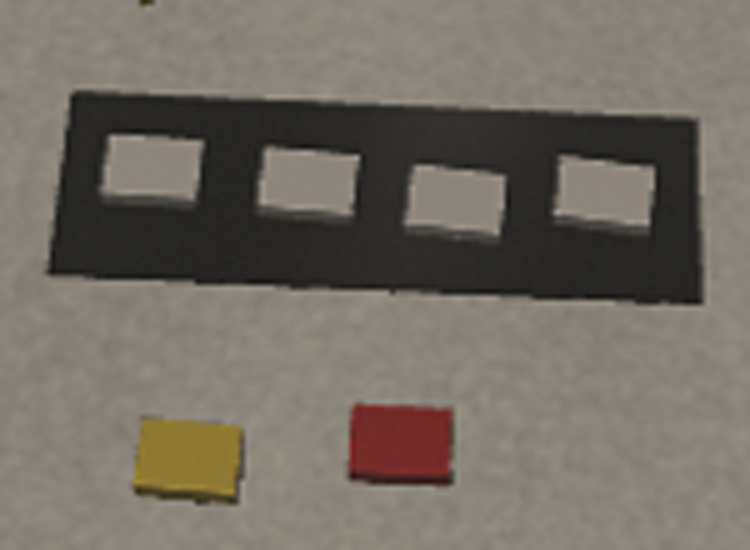

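View pics/c_scene0_280.png

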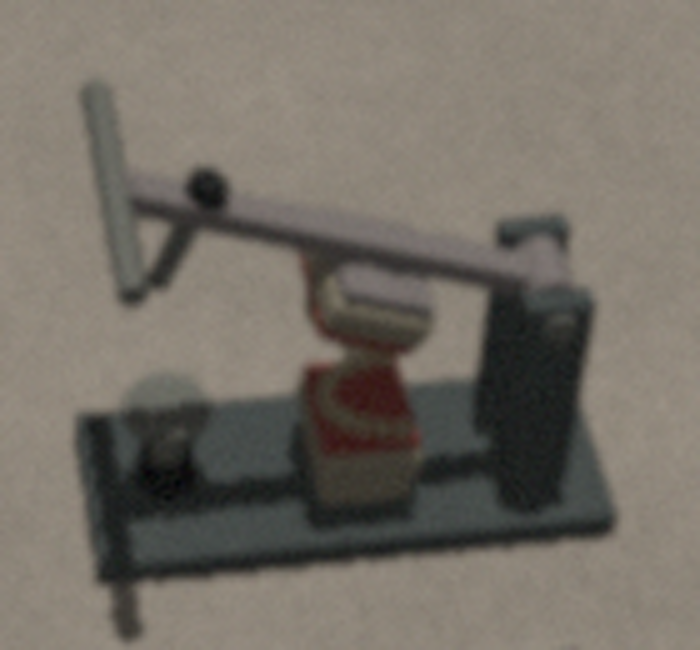

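```bash
python3 - <<'E'
from h import *
for n in ["side0","scene0"]:
    i=load(n);P=cloud(i)
    M=(P[...,0]>.35)&(P[...,0]<.75)&(P[...,1]>-.15)&(P[...,1]<.25)
    def q(u,v): return np.round(np.nanmedian(P[v-1:v+2,u-1:u+2].reshape(-1,3),0),4)
    if n=="side0":
        S=lambda x,y:(round(270+x/4.6),round(170+y/4.6))
        pts=dict(tabL=S(172,398),tabR=S(205,398),barL=S(75,257),barR=S(300,267),barM=S(190,262),armhi=S(205,150),armhinge=S(205,110),postL=S(163,85),postR=S(247,88),baseNL=S(112,470),baseNR=S(265,475),baseFR=S(278,210))
    else:
        S=lambda x,y:(round(280+x/5),round(160+y/5))
        pts=dict(tab=S(165,400),barL=S(95,90),barR=S(130,290),arm1=S(200,205),arm2=S(300,225),arm3=S(450,262),post=S(530,230),pin=S(170,260),base1=S(100,440),base2=S(550,510))
    for k,v in pts.items(): print(n,k,v,q(*v))
    t=M&(P[...,2]>.045)&(P[...,2]<.072)
    # base plate top
    b=M&(np.abs(P[...,2]-.014)<.003)
    X=P[b][:,:2].astype(np.float32);r=cv2.minAreaRect(X);print(n,'base',r,len(X),cv2.boxPoints(r).round(3).tolist())
E
```

```text
side0 tabL (307, 257) [0.5359 0.0115 0.0629]
side0 tabR (315, 257) [0.5549 0.014  0.0599]
side0 barL (286, 226) [ 0.4902 -0.0018  0.1865]
side0 barR (335, 228) [ 0.5961 -0.0135  0.188 ]
side0 barM (311, 227) [ 0.5442 -0.0076  0.1874]
side0 armhi (315, 203) [0.5591 0.108  0.1459]
side0 armhinge (315, 194) [0.5615 0.1597 0.126 ]
side0 postL (305, 188) [0.5378 0.1802 0.1276]
side0 postR (324, 189) [0.5846 0.1764 0.1255]
side0 baseNL (294, 272) [0.5042 0.0081 0.014 ]
side0 baseNR (328, 273) [0.5862 0.0043 0.0113]
side0 baseFR (330, 216) [0.6036 0.1927 0.0129]
side0 base ((0.6081889867782593, 0.013548031449317932), (0.3685046434402466, 0.28221914172172546), 81.89202880859375) 1215 [[0.4429999887943268, -0.14900000393390656], [0.722000002861023, -0.1889999955892563], [0.7739999890327454, 0.17599999904632568], [0.49399998784065247, 0.2160000056028366]]
scene0 tab (313, 240) [0.5431 0.018  0.0609]
scene0 barL (299, 178) [0.4915 0.0005 0.1899]
scene0 barR (306, 218) [ 0.601  -0.0111  0.1851]
scene0 arm1 (320, 201) [0.5525 0.0282 0.176 ]
scene0 arm2 (340, 205) [0.5565 0.0674 0.1615]
scene0 arm3 (370, 212) [0.5635 0.1293 0.1358]
scene0 post (386, 206) [0.544  0.1714 0.1267]
scene0 pin (314, 212) [0.5489 0.0173 0.1469]
scene0 base1 (300, 248) [ 0.517  -0.0048  0.0149]
scene0 base2 (390, 262) [0.6024 0.1726 0.015 ]
scene0 base ((0.5973080396652222, 0.025898903608322144), (0.3593277931213379, 0.29351791739463806), 88.38361358642578) 2029 [[0.44600000977516174, -0.15000000596046448], [0.7390000224113464, -0.15800000727176666], [0.7490000128746033, 0.20100000500679016], [0.4560000002384186, 0.20999999344348907]]
```

```bash
python3 - <<'E'
from h import *
for n in ["side0","scene0"]:
    i=load(n);P=cloud(i)
    d=np.hypot(P[...,0]-.545,P[...,1]-.014)
    t=(d<.03)&(P[...,2]>.045)&(P[...,2]<.075)
    Q=P[t];print(n,len(Q),Q.mean(0),np.median(Q,0),Q.std(0));
    top=Q[np.abs(Q[:,2]-np.median(Q[:,2]))<.004];c,r=cv2.minEnclosingCircle(top[:,:2].astype(np.float32));print(len(top),top.mean(0),'circ',c,r, 'ellipse',(np.nanmax(top[:,:2],0)-top[:,:2].min(0)))
    vs,us=np.nonzero(t);print(us.min(),us.max(),vs.min(),vs.max())
    b=(np.abs(P[...,2]-.014)<.004)
    b&=(np.abs(P[...,0]-.56)<.08)&(P[...,1]>-.06)&(P[...,1]<.22)
    l,lab,s,_=cv2.connectedComponentsWithStats(b.astype(np.uint8));k=1+np.argmax(s[1:,4])
    r=cv2.minAreaRect(P[lab==k][:,:2].astype(np.float32));print('base',r)
    o=(np.abs(P[...,2]-.187)<.008)&(np.abs(P[...,0]-.545)<.08)&(np.abs(P[...,1])<.03)
    B=P[o];print('bar',len(B),B.mean(0),B[:,2].max(),B[:,0].min(),B[:,0].max(),np.degrees(np.arctan(np.polyfit(B[:,0],B[:,1],1))))
    print('spread y',np.percentile(B[:,1]-np.polyval(np.polyfit(B[:,0],B[:,1],1),B[:,0]),[2,98]))
E
```

```text
side0 169 [0.54441148 0.01645107 0.06044017] [0.54485881 0.01635623 0.06067449] [0.0096462  0.00980906 0.00232501]
156 [0.5442946  0.01667001 0.06060213] circ (0.5442498922348022, 0.01757783256471157) 0.019385794177651405 ellipse [0.03596245 0.03746364]
303 318 250 262
base ((0.5492241978645325, 0.0620848573744297), (0.16617728769779205, 0.08997225761413574), 84.04864501953125)
bar 358 [ 0.5426305  -0.00258256  0.18679029] 0.19291271252572384 0.48366912978986754 0.6006979788056592 [-5.3594081   2.76656829]
spread y [-0.00849703  0.03023492]
scene0 213 [0.54648535 0.01695412 0.06101009] [0.54651363 0.01713789 0.06098974] [0.01023788 0.00941286 0.00198165]
199 [0.54591439 0.01717757 0.06116965] circ (0.5440902709960938, 0.01756812259554863) 0.02080998755991459 ellipse [0.04021832 0.03667839]
304 322 234 248
base ((0.5529426336288452, 0.09450547397136688), (0.22539237141609192, 0.09454052150249481), 83.69812774658203)
bar 388 [ 5.48746410e-01 -2.26527774e-04  1.87313897e-01] 0.1930503977313926 0.4840408196266893 0.603594688298632 [-6.19265825  3.39453708]
spread y [-0.0106326   0.02829692]
```

```bash
cat >> h.py <<'E'
def go(X,ang=None):
    from workcell import get_obs
    from scipy.spatial.transform import Rotation as Ro
    o=get_obs();R=Ro.from_quat(o['tool_rot']).as_matrix()
    d=R.T@(np.array(X)-o['eef_pos'])*100
    a=np.degrees(np.arctan2(R[1,0],R[0,0]))
    print('t',round(float(o['clock']),2),'pos',o['eef_pos'].round(4),'xang',a.round(2),'cm',d.round(2),'roll',None if ang is None else -((ang-a+180)%360-180).__round__(1),'q1,6',o['joint_pos'][[0,5]].round(2),'F',o['ft_force'].round(1),'w',o['grip_width'].__round__(4))
SY=np.array([.108,.994,0]);SX=np.array([.994,-.108,0]);T=np.array([.5448,.0172,0]);H=np.array([.5615,.1713,.115])
def grip(th): return H-.19*np.cos(th)*SY+np.array([0,0,.19*np.sin(th)])-.037*SX
E
python3 -c "
from h import *;print(grip(.355));go([.505,-.002,.25],83.8)"
python3 -m inch '[[[8.5,-3.4,-4.9,0,-10],[8.5,-6.8,-9.8,0,-20],[8.5,-10.2,-14.7,0,-30],[8.5,-13.6,-19.6,0,-40],[8.5,-17,-24.5,0,-50]]]'
python3 -c "
from h import *;go([.505,-.002,.25],83.8)"
```

```text
[ 0.50548149 -0.00178792  0.18104217]
t 0.15 pos [ 0.1608 -0.473   0.2446] xang -71.22 cm [-33.51 -47.74  -0.48] roll -155.0 q1,6 [-1.24  1.57] F [-0.3  0.   0.4] w 0.0854
clock: 0.78
eef_pos: [0.3388, -0.2315, 0.2448]
tool_rot: [0.983, -0.182, -0.0, -0.001]
ft_force: [0.8, -0.7, -0.0]
grip_width: 0.0852
t 0.78 pos [ 0.3388 -0.2315  0.2448] xang -20.92 cm [  7.33 -27.37  -0.49] roll -104.7 q1,6 [-0.6   1.34] F [ 0.8 -0.7 -0. ] w 0.0852
```

```bash

python3 -m inch '[[[6,1.5,-5.5,0,-10],[6,3,-11,0,-20],[6,4.4,-16.5,0,-30],[6,5.8,-22,0,-40],[6,7.3,-27.4,0,-50]]]'
python3 -c "
from h import *;go([.505,-.002,.25],83.8)"
```

```text
clock: 1.4
eef_pos: [0.5055, 0.0002, 0.2449]
tool_rot: [0.967, 0.254, -0.0, -0.001]
ft_force: [-0.0, -1.2, 0.4]
grip_width: 0.06
t 1.4 pos [5.055e-01 2.000e-04 2.449e-01] xang 29.44 cm [-0.15  0.17 -0.51] roll -54.4 q1,6 [-0.    1.06] F [-0.  -1.2  0.4] w 0.06
```

```bash

python3 -m inch '[[[5,0,0,0,-10.5],[5,0,0,0,-21],[5,0,0,0,-32],[5,0,0,0,-42.5],[5,0,0,0,-53]]]'
python3 - <<'E'
from h import *
from workcell import optics
go([.505,-.002,.25],83.8)
i=optics.camera_info("wrist");p,d=optics.camera("wrist");np.savez("/tmp/w1.npz",p=p,d=d,**i);cv2.imwrite("pics/w1.png",p[:,:,::-1])
go([.5055,-.0018,.25],83.8)
E
```

```text
clock: 2.02
eef_pos: [0.5052, 0.0002, 0.2445]
tool_rot: [0.75, 0.661, -0.0, -0.001]
ft_force: [1.1, 0.1, 0.5]
grip_width: 0.0499
t 2.02 pos [5.052e-01 2.000e-04 2.445e-01] xang 82.8 cm [-0.22  0.01 -0.55] roll -1.0 q1,6 [-0.    0.13] F [1.1 0.1 0.5] w 0.0499
t 2.08 pos [5.052e-01 2.000e-04 2.445e-01] xang 83.0 cm [-0.2   0.05 -0.55] roll -0.8 q1,6 [-0.    0.12] F [-0.2 -0.4 -0.6] w 0.05
```

View pics/w1.png

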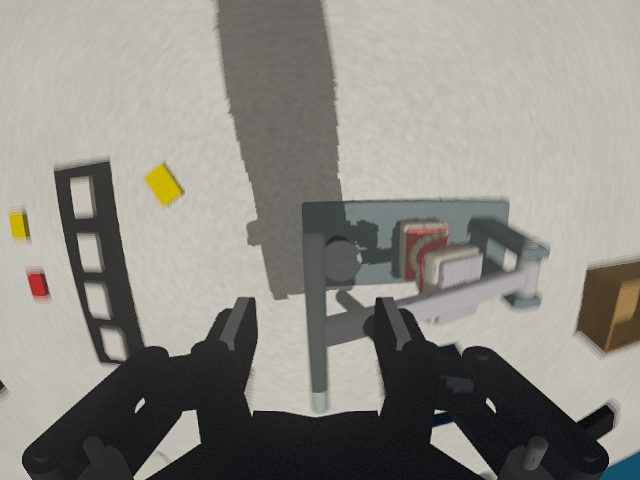

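```bash

python3 -m inch '[[[5,-0.2,0,2,-0.8],[5,-0.2,0,4,-0.8],[5,-0.2,0,6,-0.8],[5,-0.2,0,6.8,-0.8],[0.8,-0.2,0,6.8,-0.8]]]'
python3 -m inch '[[[0.8,0,0,0,0],[0.8,0,0,0,0],[0.8,0,0,0,0],[0.8,0,0,0,0],[0.8,0,0,0,0]]]'
python3 -c "
from h import *
for t in (.355,.5,.65,.8,.95,1.1,1.25,1.4,1.57): go(grip(t)-[0,0,.005],83.8)"
```

```text
clock: 2.7
eef_pos: [0.5045, -0.0017, 0.1761]
tool_rot: [0.745, 0.667, -0.001, -0.001]
ft_force: [-0.2, -0.0, 0.6]
grip_width: 0.033
clock: 3.32
eef_pos: [0.5052, -0.0003, 0.1767]
tool_rot: [0.744, 0.668, 0.001, -0.002]
ft_force: [1.0, 5.4, -0.8]
grip_width: 0.0101
t 3.33 pos [ 5.052e-01 -3.000e-04  1.767e-01] xang 83.8 cm [-0.14  0.05  0.07] roll -0.0 q1,6 [-0.    0.11] F [ 1.   5.4 -0.8] w 0.0101
t 3.33 pos [ 5.052e-01 -3.000e-04  1.767e-01] xang 83.8 cm [ 1.01  0.04 -2.43] roll -0.0 q1,6 [-0.    0.11] F [ 1.   5.4 -0.8] w 0.0101
t 3.33 pos [ 5.052e-01 -3.000e-04  1.767e-01] xang 83.8 cm [ 2.57  0.04 -4.81] roll -0.0 q1,6 [-0.    0.11] F [ 1.   5.4 -0.8] w 0.0101
t 3.33 pos [ 5.052e-01 -3.000e-04  1.767e-01] xang 83.8 cm [ 4.46  0.04 -6.94] roll -0.0 q1,6 [-0.    0.11] F [ 1.   5.4 -0.8] w 0.0101
t 3.33 pos [ 5.052e-01 -3.000e-04  1.767e-01] xang 83.8 cm [ 6.65  0.03 -8.76] roll -0.0 q1,6 [-0.    0.11] F [ 1.   5.4 -0.8] w 0.0101
t 3.33 pos [ 5.052e-01 -3.000e-04  1.767e-01] xang 83.8 cm [  9.09   0.03 -10.23] roll -0.0 q1,6 [-0.    0.11] F [ 1.   5.4 -0.8] w 0.0101
t 3.33 pos [ 5.052e-01 -3.000e-04  1.767e-01] xang 83.8 cm [ 11.72   0.03 -11.31] roll -0.0 q1,6 [-0.    0.11] F [ 1.   5.4 -0.8] w 0.0101
t 3.33 pos [ 5.052e-01 -3.000e-04  1.767e-01] xang 83.8 cm [ 14.49   0.03 -12.  ] roll -0.0 q1,6 [-0.    0.11] F [ 1.   5.4 -0.8] w 0.0101
t 3.33 pos [ 5.052e-01 -3.000e-04  1.767e-01] xang 83.8 cm [ 17.7    0.03 -12.26] roll -0.0 q1,6 [-0.    0.11] F [ 1.   5.4 -0.8] w 0.0101
```

```bash

python3 -m inch '[[[0.8,0.4,0,-1.2,0],[0.8,1.1,0,-2.4,0],[0.8,1.8,0,-3.6,0],[0.8,2.65,0,-4.8,0],[0.8,2.65,0,-4.8,0]]]'
python3 -c "
from h import *
from workcell import get_obs
o=get_obs();print(o['ft_force'],o['ft_torque'])
for t in (.65,.8,.95,1.1,1.25,1.4,1.57): go(grip(t)-[0,0,.005],83.8)"
```

```text
clock: 3.95
eef_pos: [0.508, 0.0267, 0.2265]
tool_rot: [0.744, 0.668, 0.002, -0.002]
ft_force: [-1.5, 1.8, 1.1]
grip_width: 0.0099
[-1.50310444  1.81024986  1.12335135] [0.42680601 0.50263844 0.01811724]
t 3.95 pos [0.508  0.0267 0.2265] xang 83.85 cm [-0.17  0.05  0.15] roll 0.1 q1,6 [0.05 0.16] F [-1.5  1.8  1.1] w 0.0099
t 3.95 pos [0.508  0.0267 0.2265] xang 83.85 cm [ 1.73  0.06 -1.98] roll 0.1 q1,6 [0.05 0.16] F [-1.5  1.8  1.1] w 0.0099
t 3.95 pos [0.508  0.0267 0.2265] xang 83.85 cm [ 3.92  0.06 -3.79] roll 0.1 q1,6 [0.05 0.16] F [-1.5  1.8  1.1] w 0.0099
t 3.95 pos [0.508  0.0267 0.2265] xang 83.85 cm [ 6.36  0.06 -5.26] roll 0.1 q1,6 [0.05 0.16] F [-1.5  1.8  1.1] w 0.0099
t 3.95 pos [0.508  0.0267 0.2265] xang 83.85 cm [ 8.99  0.06 -6.34] roll 0.1 q1,6 [0.05 0.16] F [-1.5  1.8  1.1] w 0.0099
t 3.95 pos [0.508  0.0267 0.2265] xang 83.85 cm [11.76  0.06 -7.02] roll 0.1 q1,6 [0.05 0.16] F [-1.5  1.8  1.1] w 0.0099
t 3.95 pos [0.508  0.0267 0.2265] xang 83.85 cm [14.97  0.06 -7.28] roll 0.1 q1,6 [0.05 0.16] F [-1.5  1.8  1.1] w 0.0099
```

```bash

python3 -m inch '[[[0.8,1.0,0,-1.0,0],[0.8,2.0,0,-2.0,0],[0.8,3.0,0,-2.9,0],[0.8,4.1,0,-3.8,0],[0.8,5.3,0,-4.6,0]]]'
python3 - <<'E'
from h import *
from workcell import get_obs,optics
o=get_obs();print(o['ft_force'],o['ft_torque'])
i=optics.camera_info("side");p,d=optics.camera("side");np.savez("/tmp/s2.npz",p=p,d=d,**i);cv2.imwrite("pics/s2.png",cv2.resize(p[120:320,200:440,::-1],None,fx=3,fy=3,interpolation=2))
for t in (.95,1.1,1.25,1.4,1.57): go(grip(t)-[0,0,.005],83.8)
E
```

```text
clock: 4.58
eef_pos: [0.5133, 0.0779, 0.2739]
tool_rot: [0.744, 0.668, 0.0, -0.0]
ft_force: [-2.6, -9.4, 6.1]
grip_width: 0.0099
[-2.55718269 -9.38366736  6.06984361] [-1.96528842  0.63326442  0.066822  ]
t 4.62 pos [0.5135 0.0795 0.2751] xang 83.85 cm [-1.41  0.08  1.05] roll 0.0 q1,6 [0.15 0.26] F [-4.7 -5.2  4.1] w 0.01
t 4.62 pos [0.5135 0.0795 0.2751] xang 83.85 cm [ 1.03  0.08 -0.42] roll 0.0 q1,6 [0.15 0.26] F [-4.7 -5.2  4.1] w 0.01
t 4.62 pos [0.5135 0.0795 0.2751] xang 83.85 cm [ 3.66  0.08 -1.51] roll 0.0 q1,6 [0.15 0.26] F [-4.7 -5.2  4.1] w 0.01
t 4.62 pos [0.5135 0.0795 0.2751] xang 83.85 cm [ 6.42  0.09 -2.19] roll 0.0 q1,6 [0.15 0.26] F [-4.7 -5.2  4.1] w 0.01
t 4.62 pos [0.5135 0.0795 0.2751] xang 83.85 cm [ 9.63  0.09 -2.46] roll 0.0 q1,6 [0.15 0.26] F [-4.7 -5.2  4.1] w 0.01
```

View pics/s2.png

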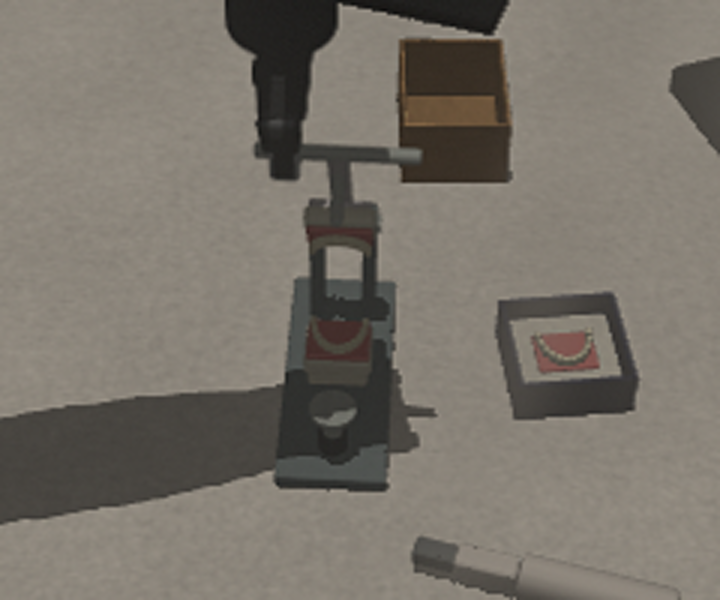

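```bash

python3 -m inch '[[[0.8,1.5,0,-0.8,0],[0.8,3.1,0,-1.4,0],[0.8,5,0,-1.95,0],[0.8,7,0,-2.35,0],[0.8,8.6,0,-2.45,0]]]'
python3 - <<'E'
from h import *
go(grip(1.57)-[0,0,.005],83.8)
E
```

```text
clock: 5.25
eef_pos: [0.5226, 0.1657, 0.3028]
tool_rot: [0.744, 0.668, 0.002, 0.0]
ft_force: [-3.8, -4.2, 6.7]
grip_width: 0.0097
t 5.25 pos [0.5226 0.1657 0.3028] xang 83.87 cm [0.96 0.11 0.28] roll 0.1 q1,6 [0.31 0.41] F [-3.8 -4.2  6.7] w 0.0097
```

```bash

python3 -m inch '[[[0.8,0.8,0,0,0],[0.8,0.8,0,0,0],[0.8,0.8,0,0,0],[0.8,0.8,0,0,0],[0.8,0.8,0,0,0]]]'
python3 -m inch '[[[5,0,0,0,0],[5,0,0,0,0],[5,0,0,0,0],[5,0,0,-4,0],[5,0,0,-8,0]]]'
python3 - <<'E'
from h import *
from workcell import get_obs,optics
for n in ("side","scene"):
  i=optics.camera_info(n);p,d=optics.camera(n);np.savez(f"/tmp/{n}3.npz",p=p,d=d,**i)
  if n=="side":cv2.imwrite("pics/s3.png",cv2.resize(p[120:320,200:440,::-1],None,fx=3,fy=3,interpolation=2))
  else: cv2.imwrite("pics/sc3.png",cv2.resize(p[100:300,240:480,::-1],None,fx=3,fy=3,interpolation=2))
  P=cloud(i);dd=np.hypot(P[...,0]-.545,P[...,1]-.0172);Q=P[(dd<.025)&(P[...,2]>.05)&(P[...,2]<.07)];k=np.abs(Q[:,2]-np.median(Q[:,2]))<.004;print(Q[k].mean(0),cv2.minEnclosingCircle(Q[k][:,:2].astype(np.float32)))
  m=P[(np.abs(P[...,2]-.013)<.003)&(p.min(2)>85)&(np.abs(P[...,1]+.27)<.05)&(np.abs(P[...,0]-.54)<.14)];print(len(m))
  g=cv2.cvtColor(p,cv2.COLOR_RGB2GRAY)
  M=((P[...,2]>.0085)&(P[...,2]<.018)&(np.abs(P[...,1]+.27)<.04)&(np.abs(P[...,0]-.54)<.14)&(g>85)).astype(np.uint8)
  nn,l,s,c=cv2.connectedComponentsWithStats(M)
  for k in range(1,nn):
    if s[k,4]>60:
        u=np.argwhere(l==k)[:,::-1];w=np.array([plane(i,a,b,.013)[:2] for a,b in u])
        r=cv2.minAreaRect((w*1000).astype(np.float32));print(s[k,4],w.mean(0).round(4),r)
go(T,83.8)
E
```

```text
clock: 5.88
eef_pos: [0.5235, 0.1739, 0.3035]
tool_rot: [0.744, 0.668, 0.003, 0.0]
ft_force: [-2.4, 1.4, 5.4]
grip_width: 0.0097
clock: 6.5
eef_pos: [0.5228, 0.1733, 0.3837]
tool_rot: [0.744, 0.668, 0.002, -0.0]
ft_force: [0.5, -0.2, -0.3]
grip_width: 0.0504Traceback (most recent call last):
  File "<stdin>", line 7, in <module>
  File "h.py", line 14, in cloud
    vv,uu=np.mgrid[0:480,0:640];x=(uu-i['cx'])/f(i);y=(vv-i['cy'])/f(i);D=i['d']
                                                                          ~^^^^^
KeyError: 'd'
```

View pics/s3.png

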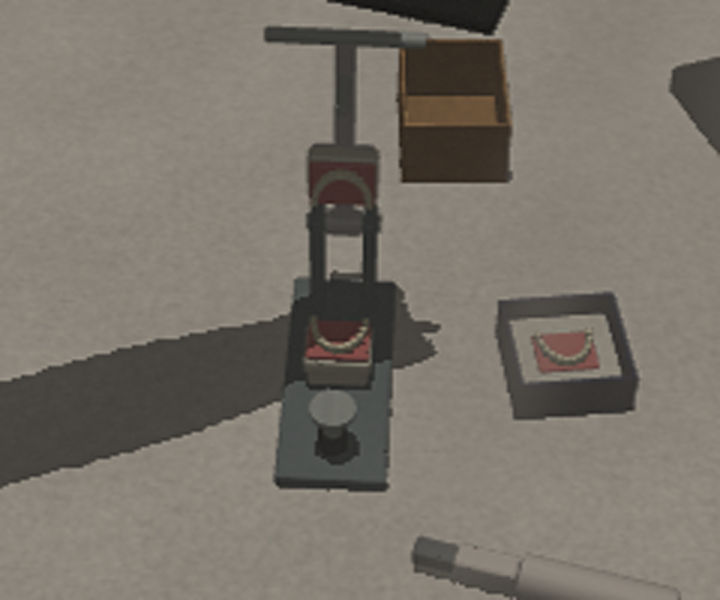

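```bash

python3 - <<'E'
from h import *
from workcell import optics
n="scene";i=optics.camera_info(n);p,d=optics.camera(n);np.savez(f"/tmp/{n}3.npz",p=p,d=d,**i)
for n in ("side3","scene3"):
  i=load(n);p=i['p'];P=cloud(i);dd=np.hypot(P[...,0]-.545,P[...,1]-.0172);Q=P[(dd<.025)&(P[...,2]>.05)&(P[...,2]<.07)];k=np.abs(Q[:,2]-np.median(Q[:,2]))<.004;print(n,len(Q),Q[k].mean(0),np.median(Q[:,2]),cv2.minEnclosingCircle(Q[k][:,:2].astype(np.float32)))
  g=cv2.cvtColor(p,cv2.COLOR_RGB2GRAY)
  M=((P[...,2]>.0085)&(P[...,2]<.018)&(np.abs(P[...,1]+.27)<.04)&(np.abs(P[...,0]-.54)<.14)&(g>85)).astype(np.uint8)
  nn,l,s,c=cv2.connectedComponentsWithStats(M)
  for k in range(1,nn):
    if s[k,4]>60:
        u=np.argwhere(l==k)[:,::-1];w=np.array([plane(i,a,b,.013)[:2] for a,b in u])
        r=cv2.minAreaRect((w*1000).astype(np.float32));print(s[k,4],w.mean(0).round(4),np.round(r[0],1),np.round(r[1],1),r[2])
  o=(P[...,2]>.29)&(P[...,2]<.32)&(np.abs(P[...,0]-.56)<.09)&(np.abs(P[...,1]-.17)<.05);print('bar',P[o].mean(0),P[o].max(0),o.sum())
go([.5127,-.2686,.1],83.8)
E
```

```text
side3 167 [0.54469619 0.01643751 0.06076519] 0.06050337648175803 ((0.5465773344039917, 0.017247749492526054), 0.020817702636122704)
224 [ 0.4479 -0.2589] [ 447.7 -258.7] [27.6 39.5] 83.16242218017578
221 [ 0.5129 -0.2686] [ 512.8 -268.5] [27.6 39.4] 81.49068450927734
224 [ 0.6362 -0.2792] [ 636.4 -279.4] [27.8 39.4] 78.79032135009766
227 [ 0.5741 -0.28  ] [ 574. -280.] [27.7 39.3] 80.22765350341797
bar [0.55963987 0.16702083 0.30652883] [0.61840977 0.1830613  0.31410315] 321
scene3 213 [0.54630529 0.01720188 0.06160434] 0.06163963309670717 ((0.5449603796005249, 0.016166111454367638), 0.020870212465524673)
177 [ 0.4495 -0.2591] [ 449.2 -259. ] [27.7 41. ] 82.32654571533203
206 [ 0.5142 -0.2689] [ 514.  -268.8] [28.1 41.8] 81.29024505615234
231 [ 0.5755 -0.2803] [ 575.2 -280.2] [28.1 41.2] 79.48418426513672
251 [ 0.6378 -0.2798] [ 637.6 -279.7] [28.1 41.2] 79.08631134033203
bar [0.56693279 0.16698071 0.30813451] [0.62090726 0.18060065 0.31373258] 344
t 6.6 pos [0.5245 0.1739 0.3883] xang 83.85 cm [-44.35   3.22  28.52] roll 0.0 q1,6 [0.32 0.43] F [ 0.1 -1.7 -0.1] w 0.0498
```

```bash

python3 -m inch '[[[5,-5.5,0.4,0,1],[5,-11,0.8,0,2],[5,-16.5,1.2,2,2.4],[5,-22,1.6,5,2.4],[5,-27,2,8,2.4]]]'
python3 -c "
from h import *
go([.5135,-.2688,.06],81.4)"
```

```text
clock: 7.22
eef_pos: [0.516, -0.0981, 0.305]
tool_rot: [0.758, 0.652, 0.007, 0.002]
ft_force: [1.8, 0.2, 0.1]
grip_width: 0.0499
t 7.22 pos [ 0.516  -0.0981  0.305 ] xang 81.42 cm [-17.12   2.01  24.39] roll 0.0 q1,6 [-0.19 -0.04] F [1.8 0.2 0.1] w 0.0499
```

```bash

python3 -m inch '[[[5,-4.2,0.5,4.5,0],[5,-8.4,1,9,0],[5,-12.6,1.5,14,0],[5,-16.2,1.9,19,0],[5,-17,2,22,0]]]'
python3 - <<'E'
from h import *
from workcell import optics
i=optics.camera_info("wrist");p,d=optics.camera("wrist");np.savez("/tmp/w4.npz",p=p,d=d,**i);cv2.imwrite("pics/w4.png",p[:,:,::-1])
go([.5135,-.2688,.019],81.4)
E
```

```text
clock: 7.85
eef_pos: [0.5111, -0.2694, 0.0802]
tool_rot: [0.759, 0.651, 0.006, 0.0]
ft_force: [-0.3, 0.5, 0.8]
grip_width: 0.0495
t 7.9 pos [ 0.509  -0.2685  0.0762] xang 81.23 cm [-0.03  0.43  5.72] roll -0.2 q1,6 [-0.49 -0.34] F [-0.9 -0.  -2.3] w 0.0499
```

View pics/w4.png

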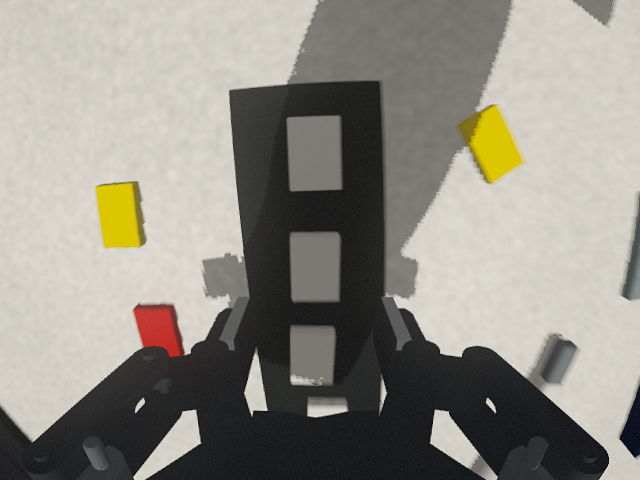

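```bash

python3 - <<'E'
from h import *
i=load("w4");g=cv2.cvtColor(i['p'],cv2.COLOR_RGB2GRAY)
M=np.zeros_like(g);M[200:400,265:365]=1;M*=(g>90).astype(np.uint8);M[320:]=0
nn,l,s,c=cv2.connectedComponentsWithStats(M)
k=1+np.argmax(s[1:,4]);u=np.argwhere(l==k)[:,::-1];w=np.array([plane(i,a,b,.013,True)[:2] for a,b in u])
r=cv2.minAreaRect((w*1000).astype(np.float32));print(s[k],w.mean(0),r)
go([*w.mean(0),.019],81.4)
E
```

```text
[ 290  232   50   69 3307] [ 0.51068071 -0.26930743] ((511.20526123046875, -269.3651123046875), (27.60261344909668, 41.47698211669922), 81.41168212890625)
t 7.9 pos [ 0.509  -0.2685  0.0762] xang 81.23 cm [-0.12  0.16  5.72] roll -0.2 q1,6 [-0.49 -0.34] F [-0.9 -0.  -2.3] w 0.0499
```

```bash

python3 -m inch '[[[5,-0.1,0.3,2,0],[5,-0.1,0.3,4,0],[5,-0.1,0.3,5.4,0],[5,-0.1,0.3,5.6,0],[5,-0.1,0.3,5.6,0]]]'
python3 -m inch '[[[2.4,0,0,0,0],[2.4,0,0,0,0],[2.4,0,0,0,0],[2.4,0,0,0,0],[2.4,0,0,0,0]]]'
python3 - <<'E'
from h import *
from workcell import optics
go([.512,-.269,.1],81.4)
i=optics.camera_info("wrist");p,d=optics.camera("wrist");np.savez("/tmp/w5.npz",p=p,d=d,**i);cv2.imwrite("pics/w5.png",p[:,:,::-1])
go([.512,-.269,.1],81.4)
E
```

```text
clock: 8.52
eef_pos: [0.5125, -0.2694, 0.0209]
tool_rot: [0.759, 0.651, 0.005, -0.002]
ft_force: [0.9, -0.3, -0.0]
grip_width: 0.0501
clock: 9.15
eef_pos: [0.5134, -0.2697, 0.0224]
tool_rot: [0.759, 0.651, 0.005, -0.001]
ft_force: [-1.3, 1.2, 5.5]
grip_width: 0.0259
t 9.15 pos [ 0.5134 -0.2697  0.0224] xang 81.25 cm [ 0.13 -0.1  -7.76] roll -0.2 q1,6 [-0.49 -0.34] F [-1.3  1.2  5.5] w 0.0259
t 9.2 pos [ 0.5134 -0.2698  0.0224] xang 81.25 cm [ 0.13 -0.11 -7.76] roll -0.2 q1,6 [-0.49 -0.34] F [-1.9  0.8  6.7] w 0.0254
```

View pics/w5.png

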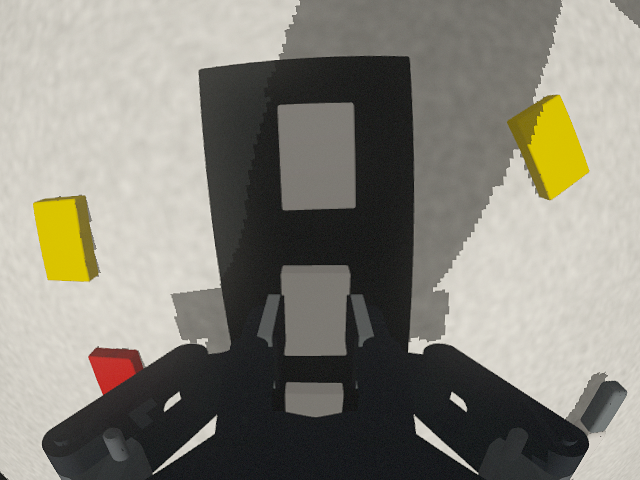

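```bash

python3 - <<'E'
from h import *
i=load("w5");g=cv2.cvtColor(i['p'],cv2.COLOR_RGB2GRAY)
M=np.zeros_like(g);M[225:370,275:355]=1;M*=(g>80).astype(np.uint8)
nn,l,s,c=cv2.connectedComponentsWithStats(M)
k=1+np.argmax(s[1:,4]);u=np.argwhere(l==k)[:,::-1];w=np.array([plane(i,a,b,.013,True)[:2] for a,b in u])
r=cv2.minAreaRect((w*1000).astype(np.float32));print(s[k],w.mean(0),r)
E
python3 -m inch '[[[2.4,0,0,-2,0],[2.4,0,0,-5,0],[2.4,0,0,-9,0],[2.4,0,0,-12,0],[2.4,0,0,-12,0]]]'
python3 - <<'E'
from h import *
go([.5455,.017,.12],83.8)
E
```

```text
[ 281  265   70   91 5743] [ 0.51027594 -0.26963558] ((511.7407531738281, -269.8518371582031), (28.065128326416016, 43.2868537902832), 80.88392639160156)
clock: 9.82
eef_pos: [0.5144, -0.2719, 0.1455]
tool_rot: [0.759, 0.651, 0.007, 0.002]
ft_force: [0.2, -0.4, -0.4]
grip_width: 0.0253
t 9.82 pos [ 0.5144 -0.2719  0.1455] xang 81.25 cm [29.01 -1.36  2.75] roll -2.6 q1,6 [-0.49 -0.34] F [ 0.2 -0.4 -0.4] w 0.0253
```

```bash

python3 -m inch '[[[2.4,6,-0.3,0,-1],[2.4,12,-0.6,0,-2],[2.4,18,-0.9,0,-2.6],[2.4,24,-1.2,0,-2.6],[2.4,29,-1.3,0,-2.6]]]'
python3 - <<'E'
from h import *
go([.546,.017,.09],83.8)
E
```

```text
clock: 10.45
eef_pos: [0.5447, 0.019, 0.146]
tool_rot: [0.744, 0.668, 0.006, 0.001]
ft_force: [0.7, -0.3, 0.1]
grip_width: 0.0255
t 10.45 pos [0.5447 0.019  0.146 ] xang 83.9 cm [-0.22  0.1   5.6 ] roll 0.1 q1,6 [0.03 0.14] F [ 0.7 -0.3  0.1] w 0.0255
```

```bash

python3 -m inch '[[[2.4,-0.1,0.1,2,0],[2.4,-0.2,0.1,4,0],[2.4,-0.2,0.1,5.6,0],[2.4,-0.2,0.1,5.6,0],[2.4,-0.2,0.1,5.6,0]]]'
python3 - <<'E'
from h import *
from workcell import optics
i=optics.camera_info("wrist");p,d=optics.camera("wrist");np.savez("/tmp/w6.npz",p=p,d=d,**i);cv2.imwrite("pics/w6.png",p[:,:,::-1])
go([.546,.017,.08],83.8)
E
```

```text
clock: 11.08
eef_pos: [0.5464, 0.0169, 0.0902]
tool_rot: [0.744, 0.668, 0.006, 0.002]
ft_force: [0.4, -0.1, -0.7]
grip_width: 0.0251
t 11.12 pos [0.5467 0.0169 0.0907] xang 83.87 cm [-0.01 -0.08  1.07] roll 0.1 q1,6 [0.03 0.14] F [ 0.5 -0.6  0.9] w 0.0256
```

View pics/w6.png

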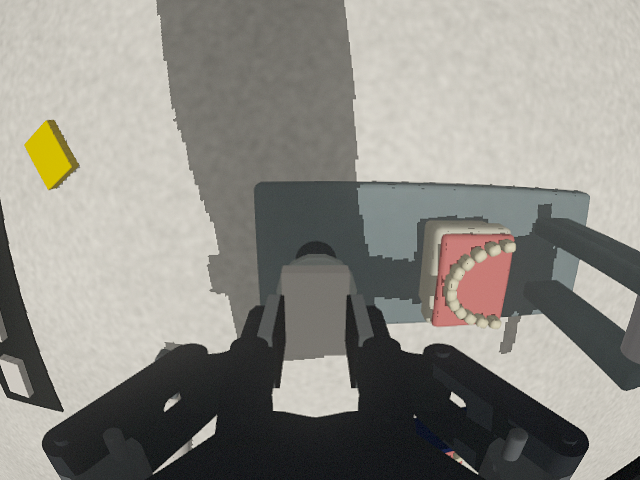

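```bash

python3 - <<'E'
from h import *
i=load("w6")
for z in (.059,.061): print(plane(i,318,253,z,True))
print(plane(i,317,265,.081,True), proj(i,[.546,.017,.061],True))
E
python3 -m inch '[[[2.4,0,-0.05,0.5,0],[2.4,0,-0.05,0.8,0],[2.4,0,-0.05,0.8,0],[2.4,0,-0.05,0.9,0],[2.4,0,-0.05,0.9,0]]]'
python3 - <<'E'
from h import *
go([.546,.017,.08],83.8)
E
```

```text
[0.52582437 0.02020874 0.059     ]
[0.5251366  0.02025109 0.061     ]
[0.52324601 0.01975264 0.081     ] [315.73016417 295.31179198]
clock: 11.75
eef_pos: [0.5463, 0.017, 0.0816]
tool_rot: [0.744, 0.668, 0.006, 0.002]
ft_force: [-0.2, -0.5, -0.7]
grip_width: 0.0255
t 11.75 pos [0.5463 0.017  0.0816] xang 83.87 cm [-0.01 -0.03  0.16] roll 0.1 q1,6 [0.03 0.14] F [-0.2 -0.5 -0.7] w 0.0255
```

```bash

python3 -m inch '[[[2.4,0,0,0.1,0],[2.4,0,0,0.1,0],[2.4,0,0,0.1,0],[2.4,0,0,0.1,0],[2.4,0,0,0.1,0]]]'
python3 -c "
from h import *
go([.546,.017,.08],83.8)"
python3 -m inch '[[[2.4,0,0,0.1,0],[2.4,0,0,0.1,0],[2.4,0,0,0.1,0],[2.4,0,0,0.1,0],[2.4,0,0,0.1,0]]]'
python3 -c "
from h import *
go([.546,.017,.08],83.8)"
```

```text
clock: 12.38
eef_pos: [0.5464, 0.0171, 0.0808]
tool_rot: [0.744, 0.668, 0.006, 0.002]
ft_force: [0.8, -0.4, 0.8]
grip_width: 0.0257
t 12.38 pos [0.5464 0.0171 0.0808] xang 83.88 cm [-0.01 -0.04  0.07] roll 0.1 q1,6 [0.03 0.14] F [ 0.8 -0.4  0.8] w 0.0257
clock: 13.0
eef_pos: [0.5465, 0.0171, 0.0806]
tool_rot: [0.744, 0.668, 0.007, 0.002]
ft_force: [-1.6, -0.4, 6.3]
grip_width: 0.0254
t 13.0 pos [0.5465 0.0171 0.0806] xang 83.87 cm [-0.01 -0.05  0.06] roll 0.1 q1,6 [0.03 0.14] F [-1.6 -0.4  6.3] w 0.0254
```

```bash

python3 -m inch '[[[4.5,0,0,0,0],[4.5,0,0,0,0],[4.5,0,0,-0.3,0],[4.5,0,0,-3,0],[4.5,0,0,-8,0]]]'
python3 - <<'E'
from h import *
from workcell import optics
i=optics.camera_info("wrist");p,d=optics.camera("wrist");np.savez("/tmp/w7.npz",p=p,d=d,**i);cv2.imwrite("pics/w7.png",p[:,:,::-1])
i=optics.camera_info("side");p,d=optics.camera("side");cv2.imwrite("pics/s7.png",cv2.resize(p[180:300,260:360,::-1],None,fx=5,fy=5,interpolation=2))
go(grip(1.57),83.8)
E
```

```text
clock: 13.62
eef_pos: [0.5436, 0.0166, 0.1592]
tool_rot: [0.744, 0.668, 0.004, 0.0]
ft_force: [0.8, 0.5, -0.2]
grip_width: 0.0447
t 13.72 pos [0.5492 0.0167 0.1664] xang 83.87 cm [ 15.61  -3.82 -13.82] roll 0.1 q1,6 [0.03 0.13] F [ 0.1 -0.4  0.6] w 0.0455
```

View pics/w7.png

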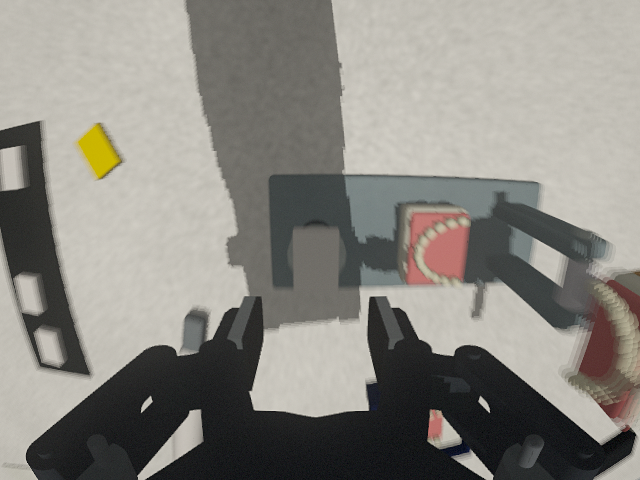

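View pics/s7.png

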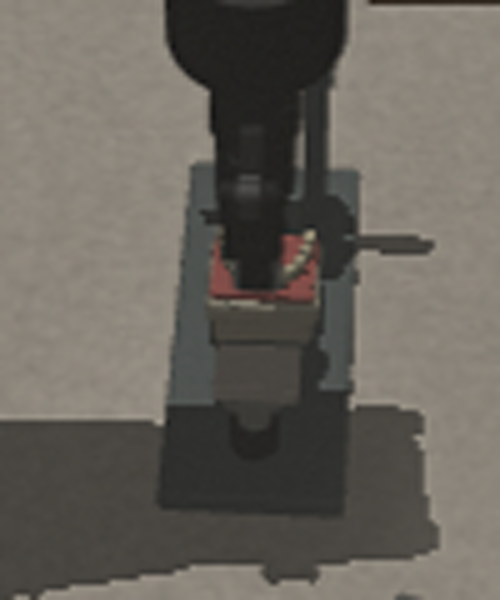

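```bash

python3 -m inch '[[[5,0,-1,-6,0],[5,0,-2,-12,0],[5,0,-3,-18,0],[5,3,-3.8,-21.5,0],[5,8,-3.8,-21.5,0]]]'
python3 - <<'E'
from h import *
go([.5235,.1735,.303],83.8)
E
```

```text
clock: 14.35
eef_pos: [0.5159, 0.0988, 0.3854]
tool_rot: [0.745, 0.667, 0.014, 0.008]
ft_force: [1.2, 0.7, 0.7]
grip_width: 0.05
t 14.35 pos [0.5159 0.0988 0.3854] xang 83.69 cm [ 7.42 -0.32  8.32] roll -0.1 q1,6 [0.19 0.3 ] F [1.2 0.7 0.7] w 0.05
```

```bash

python3 -m inch '[[[5,4,-0.1,0,0],[5,7.4,-0.2,0,0],[5,7.4,-0.2,0,0],[5,7.4,-0.2,4,0],[5,7.4,-0.2,6,0]]]'
python3 - <<'E'
from h import *
from workcell import optics
i=optics.camera_info("wrist");p,d=optics.camera("wrist");cv2.imwrite("pics/w8.png",p[:,:,::-1])
go([.5235,.1735,.303],83.8)
E
```

```text
clock: 14.98
eef_pos: [0.5232, 0.1721, 0.3239]
tool_rot: [0.745, 0.667, 0.013, 0.008]
ft_force: [0.3, -0.2, -0.0]
grip_width: 0.0504
t 15.03 pos [0.5224 0.1717 0.3215] xang 83.64 cm [0.18 0.04 1.86] roll -0.2 q1,6 [0.32 0.43] F [-1.1 -0.8 -2.7] w 0.0503
```

View pics/w8.png

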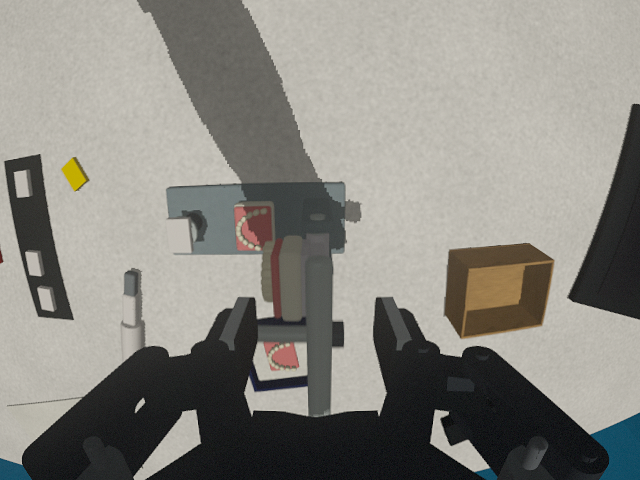

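```bash

python3 -m inch '[[[5,0.18,0,1.2,0],[5,0.18,0,1.9,0],[0.8,0.18,0,1.9,0],[0.8,0.18,0,1.9,0],[0.8,0.18,0,1.9,0]]]'
python3 -m inch '[[[0.8,0,0,0,0],[0.8,0,0,0,0],[0.8,0,0,0,0],[0.8,0,0,0,0],[0.8,0,0,0,0]]]'
python3 - <<'E'
from h import *
c=np.array([-.001,-.001,-.002])
for t in (1.57,1.45,1.3,1.15,1.,.85,.7): print(t,end=' ');go(grip(t)+c,83.8)
E
```

```text
clock: 15.65
eef_pos: [0.5235, 0.1737, 0.3035]
tool_rot: [0.745, 0.667, 0.012, 0.007]
ft_force: [0.1, -0.6, 1.5]
grip_width: 0.0097
clock: 16.27
eef_pos: [0.5235, 0.1737, 0.3035]
tool_rot: [0.745, 0.667, 0.012, 0.007]
ft_force: [0.3, -0.6, -0.5]
grip_width: 0.0097
1.57 t 16.27 pos [0.5235 0.1737 0.3035] xang 83.65 cm [0.05 0.02 0.05] roll -0.1 q1,6 [0.32 0.43] F [ 0.3 -0.6 -0.5] w 0.0097
1.45 t 16.27 pos [0.5235 0.1737 0.3035] xang 83.65 cm [-2.23  0.02  0.17] roll -0.1 q1,6 [0.32 0.43] F [ 0.3 -0.6 -0.5] w 0.0097
1.3 t 16.27 pos [0.5235 0.1737 0.3035] xang 83.65 cm [-5.02  0.01  0.71] roll -0.1 q1,6 [0.32 0.43] F [ 0.3 -0.6 -0.5] w 0.0097
1.15 t 16.27 pos [0.5235 0.1737 0.3035] xang 83.65 cm [-7.71 -0.01  1.65] roll -0.1 q1,6 [0.32 0.43] F [ 0.3 -0.6 -0.5] w 0.0097
1.0 t 16.27 pos [0.5235 0.1737 0.3035] xang 83.65 cm [-10.22  -0.04   2.98] roll -0.1 q1,6 [0.32 0.43] F [ 0.3 -0.6 -0.5] w 0.0097
0.85 t 16.27 pos [0.5235 0.1737 0.3035] xang 83.65 cm [-12.51  -0.07   4.68] roll -0.1 q1,6 [0.32 0.43] F [ 0.3 -0.6 -0.5] w 0.0097
0.7 t 16.27 pos [0.5235 0.1737 0.3035] xang 83.65 cm [-14.52  -0.12   6.7 ] roll -0.1 q1,6 [0.32 0.43] F [ 0.3 -0.6 -0.5] w 0.0097
```

```bash

python3 -m inch '[[[0.8,-2.2,0,0.2,0],[0.8,-5,0,0.7,0],[0.8,-7.7,0,1.65,0],[0.8,-10.2,0,3,0],[0.8,-10.2,0,3,0]]]'
python3 - <<'E'
from h import *
c=np.array([-.001,-.001,-.002])
for t in (1.,.85,.7,.55,.4,.3,.25,.2): print(t,end=' ');go(grip(t)+c,83.8)
E
```

```text
clock: 16.9
eef_pos: [0.5129, 0.0707, 0.2721]
tool_rot: [0.746, 0.666, 0.011, 0.007]
ft_force: [1.2, -1.3, -1.6]
grip_width: 0.0095
1.0 t 16.9 pos [0.5129 0.0707 0.2721] xang 83.49 cm [ 0.15 -0.04 -0.08] roll -0.3 q1,6 [0.14 0.25] F [ 1.2 -1.3 -1.6] w 0.0095
0.85 t 16.9 pos [0.5129 0.0707 0.2721] xang 83.49 cm [-2.13 -0.07  1.62] roll -0.3 q1,6 [0.14 0.25] F [ 1.2 -1.3 -1.6] w 0.0095
0.7 t 16.9 pos [0.5129 0.0707 0.2721] xang 83.49 cm [-4.14 -0.12  3.64] roll -0.3 q1,6 [0.14 0.25] F [ 1.2 -1.3 -1.6] w 0.0095
0.55 t 16.9 pos [0.5129 0.0707 0.2721] xang 83.49 cm [-5.82 -0.17  5.94] roll -0.3 q1,6 [0.14 0.25] F [ 1.2 -1.3 -1.6] w 0.0095
0.4 t 16.9 pos [0.5129 0.0707 0.2721] xang 83.49 cm [-7.14 -0.23  8.46] roll -0.3 q1,6 [0.14 0.25] F [ 1.2 -1.3 -1.6] w 0.0095
0.3 t 16.9 pos [0.5129 0.0707 0.2721] xang 83.49 cm [-7.8  -0.27 10.24] roll -0.3 q1,6 [0.14 0.25] F [ 1.2 -1.3 -1.6] w 0.0095
0.25 t 16.9 pos [0.5129 0.0707 0.2721] xang 83.49 cm [-8.07 -0.29 11.15] roll -0.3 q1,6 [0.14 0.25] F [ 1.2 -1.3 -1.6] w 0.0095
0.2 t 16.9 pos [0.5129 0.0707 0.2721] xang 83.49 cm [-8.28 -0.31 12.08] roll -0.3 q1,6 [0.14 0.25] F [ 1.2 -1.3 -1.6] w 0.0095
```

```bash

python3 -m inch '[[[0.8,-2,0,1.6,-0.3],[0.8,-4,-0.1,3.6,-0.3],[0.8,-5.6,-0.1,5.9,-0.3],[0.8,-7,-0.2,8.4,-0.3],[0.8,-7,-0.2,8.4,-0.3]]]'
python3 - <<'E'
from h import *
c=np.array([-.001,-.001,-.002])
for t in (.4,.3,.2,.15,.1,.05,.01): print(t,end=' ');go(grip(t)+c,83.8)
E
```

```text
clock: 17.52
eef_pos: [0.5055, 0.0016, 0.1864]
tool_rot: [0.745, 0.667, 0.011, 0.007]
ft_force: [3.5, 1.4, -4.8]
grip_width: 0.0097
0.4 t 17.52 pos [0.5055 0.0016 0.1864] xang 83.73 cm [-0.13 -0.06 -0.06] roll -0.1 q1,6 [0.   0.11] F [ 3.5  1.4 -4.8] w 0.0097
0.3 t 17.52 pos [0.5055 0.0016 0.1864] xang 83.73 cm [-0.79 -0.1   1.72] roll -0.1 q1,6 [0.   0.11] F [ 3.5  1.4 -4.8] w 0.0097
0.2 t 17.52 pos [0.5055 0.0016 0.1864] xang 83.73 cm [-1.27 -0.15  3.56] roll -0.1 q1,6 [0.   0.11] F [ 3.5  1.4 -4.8] w 0.0097
0.15 t 17.52 pos [0.5055 0.0016 0.1864] xang 83.73 cm [-1.44 -0.17  4.49] roll -0.1 q1,6 [0.   0.11] F [ 3.5  1.4 -4.8] w 0.0097
0.1 t 17.52 pos [0.5055 0.0016 0.1864] xang 83.73 cm [-1.57 -0.19  5.43] roll -0.1 q1,6 [0.   0.11] F [ 3.5  1.4 -4.8] w 0.0097
0.05 t 17.52 pos [0.5055 0.0016 0.1864] xang 83.73 cm [-1.65 -0.22  6.38] roll -0.1 q1,6 [0.   0.11] F [ 3.5  1.4 -4.8] w 0.0097
0.01 t 17.52 pos [0.5055 0.0016 0.1864] xang 83.73 cm [-1.67 -0.24  7.14] roll -0.1 q1,6 [0.   0.11] F [ 3.5  1.4 -4.8] w 0.0097
```

```bash

python3 -m inch '[[[0.8,-0.5,-0.1,1,0],[0.8,-0.8,-0.1,2,0],[0.8,-1.1,-0.1,3.2,0],[0.8,-1.35,-0.1,4.4,0],[0.8,-1.35,-0.1,4.4,0]]]'
python3 - <<'E'
from h import *
from workcell import optics,get_obs
for n in ("side","scene"):
  p,d=optics.camera(n)
  a=p[180:300,260:360] if n=="side" else p[160:290,270:430]
  cv2.imwrite(f"pics/{n}9.png",cv2.resize(a[:,:,::-1],None,fx=5,fy=5,interpolation=2)[:600,:800])
c=np.array([-.001,-.001,-.002])
for t in (.15,.1,.08,.05,.03,.01): print(t,end=' ');go(grip(t)+c,83.8)
o=get_obs();print(o['ft_force'],o['ft_torque'])
E
```

```text
clock: 18.15
eef_pos: [0.5043, -0.0113, 0.1407]
tool_rot: [0.745, 0.667, 0.011, 0.007]
ft_force: [4.2, 5.4, -2.3]
grip_width: 0.0095
0.15 t 18.25 pos [ 0.5043 -0.0112  0.1409] xang 83.75 cm [-0.13 -0.07 -0.05] roll -0.1 q1,6 [-0.03  0.08] F [ 3.   4.5 -4. ] w 0.0097
0.1 t 18.25 pos [ 0.5043 -0.0112  0.1409] xang 83.75 cm [-0.25 -0.09  0.89] roll -0.1 q1,6 [-0.03  0.08] F [ 3.   4.5 -4. ] w 0.0097
0.08 t 18.25 pos [ 0.5043 -0.0112  0.1409] xang 83.75 cm [-0.29 -0.1   1.26] roll -0.1 q1,6 [-0.03  0.08] F [ 3.   4.5 -4. ] w 0.0097
0.05 t 18.25 pos [ 0.5043 -0.0112  0.1409] xang 83.75 cm [-0.33 -0.12  1.83] roll -0.1 q1,6 [-0.03  0.08] F [ 3.   4.5 -4. ] w 0.0097
0.03 t 18.25 pos [ 0.5043 -0.0112  0.1409] xang 83.75 cm [-0.35 -0.13  2.21] roll -0.1 q1,6 [-0.03  0.08] F [ 3.   4.5 -4. ] w 0.0097
0.01 t 18.25 pos [ 0.5043 -0.0112  0.1409] xang 83.75 cm [-0.36 -0.14  2.59] roll -0.1 q1,6 [-0.03  0.08] F [ 3.   4.5 -4. ] w 0.0097
[ 2.96364259  4.4510026  -4.0222215 ] [ 1.04364551 -0.79548832 -0.02631197]
```

View pics/side9.png

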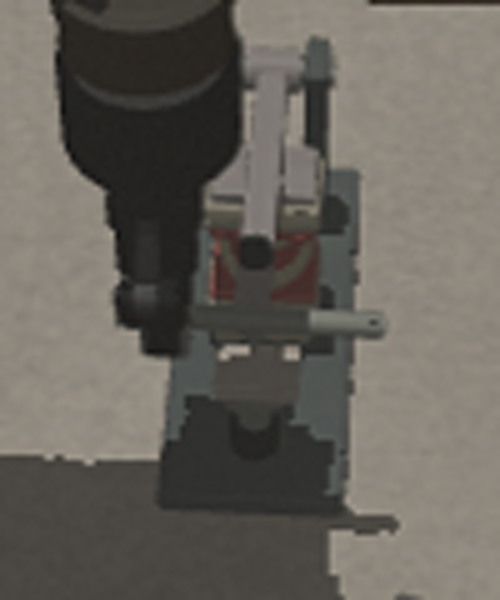

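View pics/scene9.png

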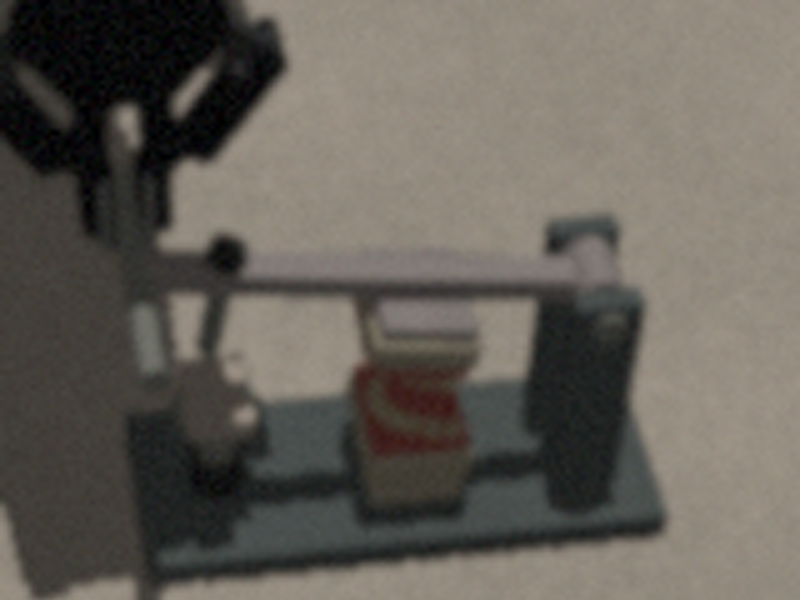

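```bash

python3 -m inch '[[[0.8,-0.12,-0.05,0.6,0],[0.8,-0.18,-0.1,1.2,0],[0.8,-0.21,-0.1,1.7,0],[0.8,-0.23,-0.1,2.1,0],[0.8,-0.23,-0.1,2.1,0]]]'
python3 - <<'E'
from h import *
c=np.array([-.001,-.001,-.002])
for t in (.03,.01): print(t,end=' ');go(grip(t)+c,83.8)
E
python3 -m inch '[[[0.8,0,0,0.1,0],[0.8,0,0,0.1,0],[0.8,0,0,0.1,0],[0.8,0,0,0.1,0],[0.8,0,0,0.1,0]]]'
python3 -m inch '[[[0.8,0,0,0.1,0],[0.8,0,0,0.1,0],[0.8,0,0,0.1,0],[0.8,0,0,0.1,0],[0.8,0,0,0.1,0]]]'
python3 - <<'E'
from h import *
go(grip(.01),83.8)
E
```

```text
clock: 18.88
eef_pos: [0.5042, -0.0131, 0.1191]
tool_rot: [0.744, 0.668, 0.012, 0.007]
ft_force: [4.8, 4.5, -1.8]
grip_width: 0.0097
0.03 t 18.88 pos [ 0.5042 -0.0131  0.1191] xang 83.77 cm [-0.15 -0.09  0.04] roll -0.0 q1,6 [-0.03  0.08] F [ 4.8  4.5 -1.8] w 0.0097
0.01 t 18.88 pos [ 0.5042 -0.0131  0.1191] xang 83.77 cm [-0.16 -0.1   0.42] roll -0.0 q1,6 [-0.03  0.08] F [ 4.8  4.5 -1.8] w 0.0097
clock: 19.5
eef_pos: [0.5042, -0.0131, 0.1175]
tool_rot: [0.744, 0.668, 0.011, 0.007]
ft_force: [3.1, 3.5, -1.5]
grip_width: 0.0098
clock: 20.12
eef_pos: [0.5042, -0.0131, 0.1164]
tool_rot: [0.744, 0.668, 0.011, 0.007]
ft_force: [3.0, 4.3, -1.3]
grip_width: 0.0097
t 20.12 pos [ 0.5042 -0.0131  0.1164] xang 83.77 cm [-0.05  0.   -0.05] roll -0.0 q1,6 [-0.03  0.08] F [ 3.   4.3 -1.3] w 0.0097
```

```bash

for k in 1 2; do python3 -m inch '[[[0.8,0,0,0.1,0],[0.8,0,0,0.1,0],[0.8,0,0,0.1,0],[0.8,0,0,0.1,0],[0.8,0,0,0.1,0]]]'; done
```

```text
clock: 20.75
eef_pos: [0.5043, -0.0131, 0.1157]
tool_rot: [0.744, 0.668, 0.012, 0.007]
ft_force: [0.6, 4.1, 4.7]
grip_width: 0.0098
clock: 21.38
eef_pos: [0.5043, -0.0131, 0.1155]
tool_rot: [0.744, 0.668, 0.012, 0.007]
ft_force: [-1.2, 4.3, 7.6]
grip_width: 0.01
```

```bash

python3 -m inch '[[[0.8,0,0,0.1,0],[0.8,0,0,0.1,0],[0.8,0,0,0.1,0],[0.8,0,0,0.1,0],[0.8,0,0,0.1,0]]]'
python3 - <<'E'
from h import *
from workcell import optics,get_obs
for n in ("side","scene"):
  i=optics.camera_info(n);p,d=optics.camera(n);i=dict(i,p=p,d=d);P=cloud(i)
  a=p[180:300,260:360] if n=="side" else p[160:280,270:430]
  cv2.imwrite(f"pics/{n}10.png",cv2.resize(a[:,:,::-1],None,fx=5,fy=5,interpolation=2)[:600,:800])
  dd=np.hypot(P[...,0]-.545,P[...,1]-.0172);Q=P[(dd<.03)&(P[...,2]>.055)&(P[...,2]<.085)];print(n,len(Q),np.median(Q,0),Q.std(0))
  rel=P-H;s=rel@SY;x=rel@SX
  o=(np.abs(x)<.007)&(s<-.03)&(s>-.15)&(P[...,2]>.1);A=P[o]
  if o.sum()>20: print('arm top',o.sum(),np.median(A[:,2]),np.polyfit(s[o],A[:,2],1))
go(grip(0),83.8)
print(get_obs()['ft_force'])
E
```

```text
clock: 22.0
eef_pos: [0.5043, -0.0131, 0.1155]
tool_rot: [0.744, 0.668, 0.012, 0.007]
ft_force: [-0.7, 3.7, 10.2]
grip_width: 0.0097
side 129 [0.54506012 0.00511825 0.06782119] [0.01119912 0.00647318 0.00492761]
arm top 204 0.12097799105747611 [-0.12638671  0.11196075]
scene 247 [0.55117322 0.01427319 0.07089012] [0.01120826 0.00935143 0.00517875]
arm top 429 0.12127630817632958 [-1.38623269  0.02211938]
t 22.1 pos [ 0.5043 -0.0131  0.1155] xang 83.77 cm [-0.05 -0.01  0.05] roll -0.0 q1,6 [-0.03  0.08] F [-1.2  3.7  9.7] w 0.0098
[-1.19356779  3.71958616  9.70966021]
```

View pics/scene10.png

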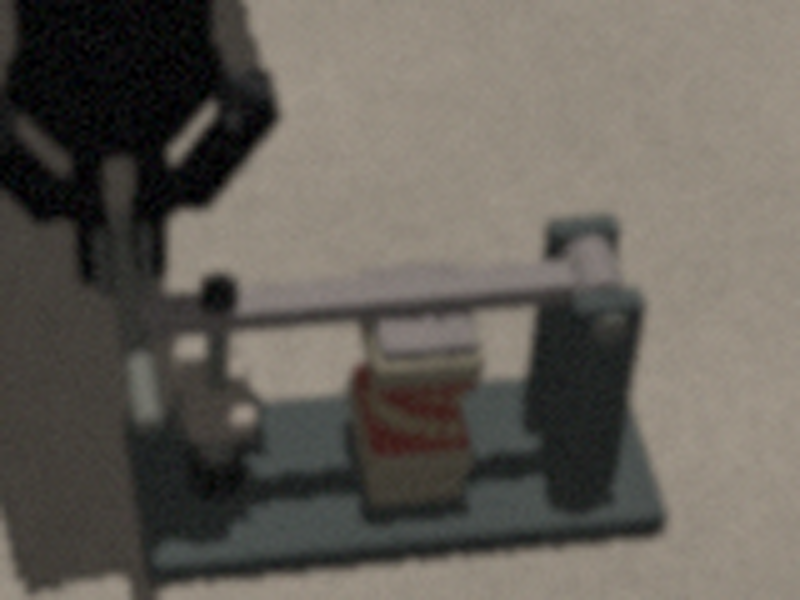

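View pics/side10.png

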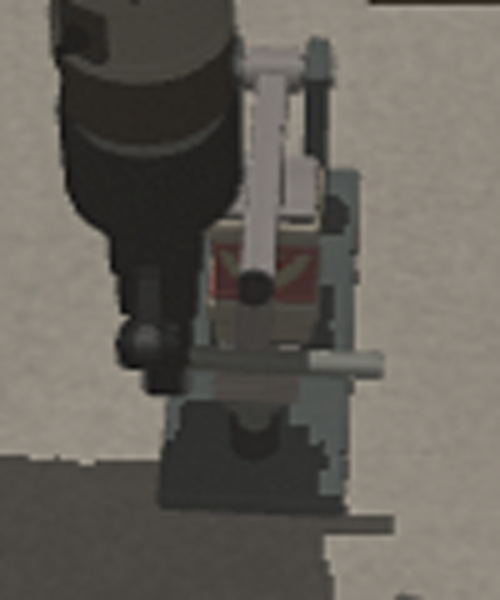

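```bash

python3 - <<'E'
from workcell import get_obs,ticket
o=get_obs();print(o['clock'],o['ft_force'],o['eef_pos'])
print(ticket.job_done())
o=get_obs();print(o['clock'],o['ft_force'],o['eef_pos'])
E
```

```text
22.1 [-1.19356779  3.71958616  9.70966021] [ 0.50431216 -0.01312273  0.11551812]
the job is handed in; nothing more can be done
None
the job is handed in; nothing more can be done
```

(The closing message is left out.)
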